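# Lid the galley containers for stowing

## Task

The four washed steel containers on the galley table are to be stowed before the ship sails: close each one with its own matching lid, in line with the container and fully seated flat on the rim. Leave the containers standing where they are, and do not disturb the jug and the bottle.

Things in the scene. Friction and masses are not known exactly. Their poses are not given: they have to be found in the camera images.
- lid_large_grip (a point): Loose large round steel lid lying flat on the table, knob up: a plate 120 mm across, 3 mm thick, over a centred 6 mm deep plug (84 mm across), and a black upright round knob, 26 mm across, 38 mm tall, on its middle. Total height 47 mm, 0.07 to 0.21 kg. Point: on its axis, inside the grip, 32 mm above the plug's underside (23 above the plate, 15 below the grip's top). z up.
- lid_small_grip (a point): Loose small round steel lid lying flat on the table, knob up: a plate 90 mm across, 3 mm thick, over a centred 6 mm deep plug (56 mm across), and a black upright round knob, 26 mm across, 38 mm tall, on its middle. Total height 47 mm, 0.07 to 0.21 kg. Point: on its axis, inside the grip, 32 mm above the plug's underside (23 above the plate, 15 below the grip's top). z up.
- lid_square_grip (a point): Loose square steel lid lying flat on the table, knob up: a plate 100 x 100 mm, 3 mm thick, over a centred 6 mm deep plug (67 x 67 mm), and a black upright bar grip, 50 mm long (along x) and 16 mm thick (along y), 38 mm tall, on its middle. Total height 47 mm, 0.07 to 0.21 kg. Point: on its axis, inside the grip, 32 mm above the plug's underside (23 above the plate, 15 below the grip's top). z up.
- lid_oblong_grip (a point): Loose oblong (rectangular) steel lid lying flat on the table, knob up: a plate 124 mm (its x axis) x 84 mm (its y axis), 3 mm thick, over a centred 6 mm deep plug (91 x 51 mm), and a black upright bar grip, 50 mm long (along x) and 16 mm thick (along y), 38 mm tall, on its middle. Total height 47 mm, 0.07 to 0.21 kg. Point: on its axis, inside the grip, 32 mm above the plug's underside (23 above the plate, 15 below the grip's top). z up.
- pot_large_mouth (a point): Loose open large round steel container, empty, 110 mm across outside, 50 mm high, walls 4 mm, mouth 102 mm across, 0.35 kg, standing upright on the table. This point is the centre of its mouth, level with the rim, 50 mm above the table. z up. With its lid seated the plug is inside the mouth, the plate rests on the rim and the lid's listed point is 26 mm above this one.
- pot_small_mouth (a point): Loose open small round steel container, empty, 80 mm across outside, 50 mm high, walls 4 mm, mouth 72 mm across, 0.35 kg, standing upright on the table. This point is the centre of its mouth, level with the rim, 50 mm above the table. z up. With its lid seated the plug is inside the mouth, the plate rests on the rim and the lid's listed point is 26 mm above this one.
- pot_square_mouth (a point): Loose open square steel container, empty, 92 x 92 mm outside, sides along its x and y axes, 50 mm high, walls 4 mm, mouth 84 x 84 mm, 0.35 kg, standing upright on the table. This point is the centre of its mouth, level with the rim, 50 mm above the table. z up. With its lid seated the plug is inside the mouth, the plate rests on the rim and the lid's listed point is 26 mm above this one.
- pot_oblong_mouth (a point): Loose open oblong (rectangular) steel container, empty, 116 mm (its x axis) x 76 mm (its y axis) outside, 50 mm high, walls 4 mm, mouth 108 x 68 mm, 0.35 kg, standing upright on the table. This point is the centre of its mouth, level with the rim, 50 mm above the table. z up. With its lid seated the plug is inside the mouth, the plate rests on the rim and the lid's listed point is 26 mm above this one.
- jug: Bystander: lidded steel jug with black handle, 150 mm high, 96 mm across, handle and spout reaching 80 mm and 70 mm from its axis; origin at the centre of its underside.
- bottle: Bystander: brown glass bottle with paper label, 190 mm high, 64 mm across; origin at the centre of its underside.
Mind the look-alikes: they are no part of the job. What is shaped like the part that bears pot_small_mouth but brown is not meant. What is shaped like the part that bears pot_large_mouth but turquoise is not meant.

How it is judged:
By the outcome, as a careful person would: the job done as asked, in the order asked, and still so for the second after the job is handed in, with the robot touching nothing.
It also fails if it takes over 102 s, if anything falls off the work surface, if the arm or the gripper's body presses on something with over 40 N, if the wrist force passes 120 N, or if a joint passes its speed limit or range.

## Robot

A 6-joint arm with a two-finger parallel gripper is mounted at the origin on the work surface. World frame = base frame: x ahead of the robot, y to its left, z up, the work surface at z = 0. Lengths are in m, angles in rad, forces in N, time in s.
With the tool pointing down it reaches from about 0.35 to 1 m from the base axis. Payload 7.1 kg.
Tool frame: the origin (TCP) lies midway between the tips of the shut fingers; the grasp point (between the pads) lies 19 mm behind it; z points along the fingers, y is the line along which they close (so a half turn about z gives the same grasp; the last joint's range is limited). The gripper opens to 85 mm and grips with 20 to 120 N. Pads are 22 mm wide; open, the fingers measure 114 mm over their backs; the gripper's body (76 mm by 85 mm) begins 54 mm behind the grasp point. The pads swing forward as they close: fully open they stand 13 mm farther back than shut.
Start: joints at [-1.285, 0.423, 1.63, -0, 1.089, -0.019], TCP at [0.188, -0.596, 0.231] pointing down, gripper open.
Joint ranges: [-3, 3], [-0.9, 2.11], [0.09, 2.58], [-1.31, 4.45], [0.11, 2.69], [-2.54, 2.54]. Speed limits (rad/s): [2.39, 2.39, 3.01, 3.14, 3.14, 3.14].

## Interface

Orientations are given as a unit quaternion [w, x, y, z].
In Python, from plant import observe, snapshot, calibration, sign_off gives the robot as it stands.
- The arm moves only by the tool drive_tool, never from a script. Its argument "moves" is a list of rows, each a list of 3 entries, a list of its own where there are three numbers: the opening, from 0 (shut) to 1 (fully open), then the shift along the world's x, y, z in units of 0.12 m (1.0 is 0.12 m), then the turn, a rotation vector about the world's x, y, z in units of pi/2 rad (1.0 is pi/2 rad). A call has 1 to 10 rows; each row shifts and turns the commanded pose from where the row before left it; what a row does not reach is not made up. A row lasts 1/8 s, in which the tool goes at most 62.5 mm and 10.7 degrees, less where a joint would pass 70% of its speed; a pose out of reach is approached as far as the arm can. A call with a number of a shift or a turn outside -1 to 1 is refused whole. A call with a gripper value outside its range is refused whole. The fingers move at their own pace and stop on an object; the grip force is fixed at half the most. Time passes only in rows, so rows that do not move let the fingers close. It gives the time, the measured TCP pose, the force, the opening and the grip force at its end, in the units of the state.
- observe(): the state, without advancing time (a new reading comes with each control period).
- snapshot(name): name is "scene" or "top"; returns the picture (480x640x3 uint8, blue, green, red); there is no depth.
- calibration(name): a dict with "fx", "fy", "cx", "cy" (pixels), "distortion" ([k1, k2, p1, p2, k3] as OpenCV has them; the pictures are not rectified), "camera_from_world" (4x4, takes a point from world to camera coordinates). Camera axes: x right, y down, z forward; pixel columns grow to the right and rows downward; lengths in m; the calibration is good to about 2 mm. A picture is of the moment at which its call begins. calibration takes no time and is no camera call.
- sign_off(): hands the job in; it is judged then, once.
The state is a dict: "t": time; "joint_positions": joint angles; "joint_vel": joint speeds; "joint_efforts": joint torques, N m; "ee_pos": TCP position; "ee_rot": TCP orientation; "wrist_force": force on the tool from outside, world axes, zero at the start; "wrist_torque": the same for the moment, N m; "gripper_width": opening from 0.0 (shut) to 1.0 (fully open); "gripper_force": force on a finger pad.
Only numpy, scipy, OpenCV 4.12 (cv2) and the standard library are available. Lean on these libraries where they do the work, as an engineer would, in place of code of your own. Each camera call takes 0.05 s, during which the arm holds its last target. There are 200 camera calls.

## Working session

There is one attempt and no reset: what is moved stays moved. The work goes in short steps, Python scripts to look and compute and a tool call to move; the robot and the scene stay as the last step left them, time stands still between calls to the robot, and variables do not carry over. Pictures are saved under pics/ and viewed, at most 14 in all, crops included, and the job is handed in when it is done.

Besides the shell and the picture viewer there is one more tool, called after "Emit:" as a command line: name --argument value ..., lists and objects as JSON in quotes. drive_tool: Moves the arm, as the interface text tells. Shifts and turns lie within -1 to 1; 1 stands for 0.12 m of shift or pi/2 rad of turn. Its arguments: {"type":"object","properties":{"moves":{"type":"array"}},"required":["moves"]}

```bash
mkdir -p pics; ls; python3 - <<'E'
from plant import *
import cv2,numpy as np
for n in ("scene","top"):
    cv2.imwrite(f"pics/{n}0.png",snapshot(n)); c=calibration(n)
    print(n,c["fx"],c["fy"],c["cx"],c["cy"],c["distortion"]);print(np.round(c["camera_from_world"],4))
s=observe();print(s["t"],s["ee_pos"],s["ee_rot"],s["gripper_width"])
E
```

```text
pics
scene 437.75557587693436 437.75557587693436 307.4432385800932 240.28077383699764 [-0.08802104  0.          0.          0.          0.        ]
[[ 0.8956  0.4444 -0.0212 -0.4701]
 [ 0.2609 -0.5631 -0.7841 -0.0703]
 [-0.3604  0.6967 -0.6203  1.4131]
 [ 0.      0.      0.      1.    ]]
top 606.8904234296557 606.8904234296557 331.7877983060073 241.52465543423318 [-0.2111697  0.         0.         0.         0.       ]
[[ 0.027  -0.9996  0.0042 -0.0237]
 [-0.9767 -0.0273 -0.2128  0.5319]
 [ 0.2129  0.0017 -0.9771  1.6725]
 [ 0.      0.      0.      1.    ]]
0.1 [ 0.18748122 -0.59571439  0.23064203] [-6.68738507e-04  9.88407917e-01  1.51820078e-01 -7.76855198e-05] 0.9986313135888858
```

View pics/top0.png

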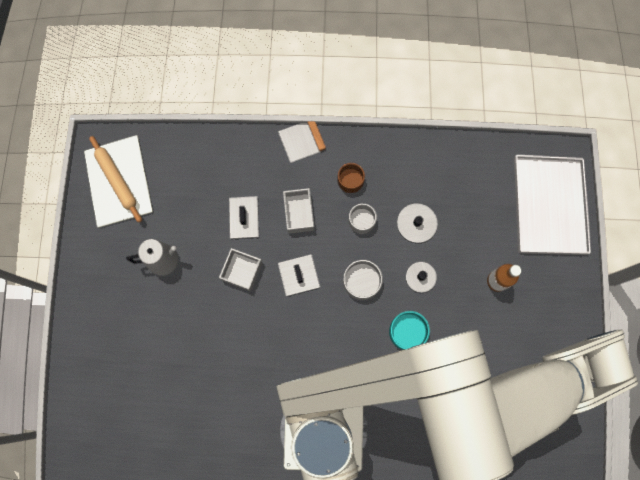

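View pics/scene0.png

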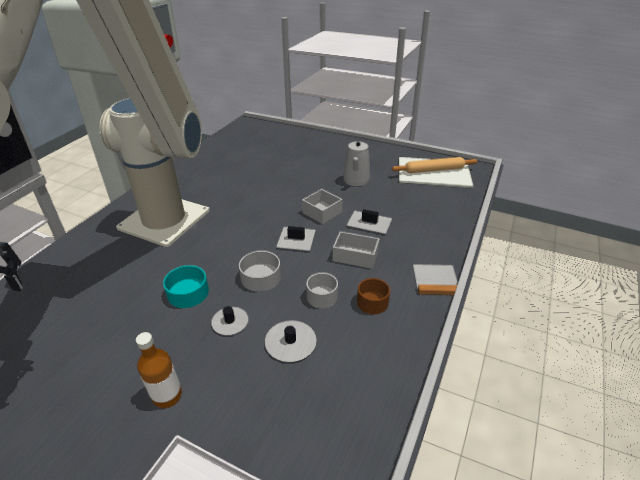

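The top view shows everything:
- **Pots:** oblong (299,210), square (240,269), small (362,217), large (363,280). They're steel, so the brown one at (351,178) and the turquoise one at (410,331) are look-alikes.
- **Lids:** oblong (243,217), square (299,275), large (417,222), small (421,277).

Next I'll measure by fitting model silhouettes, and confirm on a crop.

```bash
cat > h.py <<'E'
import cv2,numpy as np
from plant import *
from scipy.optimize import minimize
def proj(n,P):
    c=calibration(n);M=c["camera_from_world"];M=np.array(M)
    K=np.array([[c["fx"],0,c["cx"]],[0,c["fy"],c["cy"]],[0,0,1]])
    return cv2.projectPoints(np.array(P,float).reshape(-1,1,3),cv2.Rodrigues(M[:3,:3])[0],M[:3,3],K,np.array(c["distortion"]))[0][:,0]
def ray(n,uv,z):
    c=calibration(n);M=np.array(c["camera_from_world"])
    K=np.array([[c["fx"],0,c["cx"]],[0,c["fy"],c["cy"]],[0,0,1]])
    q=cv2.undistortPoints(np.array(uv,float).reshape(1,1,2),K,np.array(c["distortion"]))[0,0]
    d=M[:3,:3].T@np.r_[q,1];o=-M[:3,:3].T@M[:3,3];return o+d*(z-o[2])/d[2]
a=np.linspace(0,2*np.pi,60,endpoint=False)
circ=lambda r:np.c_[np.cos(a),np.sin(a)]*r
box=lambda x,y:np.array([[x,y],[-x,y],[-x,-y],[x,-y]])/2
# outline, z bottom, z top, top pixel, scene pixel
T={"lid_large":(circ(.06),.006,.009,(417,222),(290,342)),"lid_small":(circ(.045),.006,.009,(421,277),(230,321)),
"lid_square":(box(.1,.1),.006,.009,(299,275),(296,239)),"lid_oblong":(box(.124,.084),.006,.009,(243,217),(370,223)),
"pot_large":(circ(.055),0,.05,(363,280),(259,271)),"pot_small":(circ(.04),0,.05,(362,217),(322,291)),
"pot_square":(box(.092,.092),0,.05,(240,269),(322,207)),"pot_oblong":(box(.116,.076),0,.05,(299,210),(356,250))}
def pts(k,p,dz=0):
    o,z0,z1=T[k][:3];c,s=np.cos(p[2]),np.sin(p[2]);xy=o@np.array([[c,s],[-s,c]])+p[:2]
    return np.vstack([np.c_[xy,np.full(len(xy),z+dz)] for z in(z0,z1)])
def blob(im,uv,thr):
    g=cv2.cvtColor(im,cv2.COLOR_BGR2GRAY);m=(g>thr).astype(np.uint8)
    n,l,st,_=cv2.connectedComponentsWithStats(m)
    w=l[uv[1]-8:uv[1]+9,uv[0]-8:uv[0]+9].ravel();w=w[w>0];b=(l==np.bincount(w).argmax()).astype(np.uint8)
    cs=cv2.findContours(b,cv2.RETR_EXTERNAL,cv2.CHAIN_APPROX_NONE)[0]
    h=max(cs,key=cv2.contourArea);return h
def fit(k,cams,p0,dz=0):
    # cams: list of (name, hull contour). area of symmetric difference at 8x, crop
    R=[]
    for n,h in cams:
        x,y,w,hh=cv2.boundingRect(h);o=np.array([x-12,y-12]);S=8
        m=np.zeros(((hh+24),(w+24)),np.uint8);cv2.fillPoly(m,[h-o],1)
        R.append((n,o,S,cv2.resize(m,None,fx=S,fy=S,interpolation=cv2.INTER_NEAREST)))
    def cost(p):
        t=0
        for n,o,S,m in R:
            q=cv2.convexHull(((proj(n,pts(k,p,dz))-o+.5)*S).astype(np.float32))
            r=np.zeros_like(m);cv2.fillPoly(r,[np.round(q).astype(np.int32)],1);t+=(r!=m).mean()*m.size/S/S
        return t
    best=None
    for y0 in ([0] if "large" in k or "small" in k else np.radians([-60,-30,0,30,60,90])):
        s=np.array([[p0[0],p0[1],y0]]+[[p0[0]+.015,p0[1],y0],[p0[0],p0[1]+.015,y0],[p0[0],p0[1],y0+.4]])
        r=minimize(cost,s[0],method="Nelder-Mead",options=dict(initial_simplex=s,maxiter=150,xatol=1e-4,fatol=.1))
        if best is None or r.fun<best.fun:best=r
    return best.x,best.fun
E
cat > m.py <<'E'
from h import *
im={n:cv2.imread(f"pics/{n}0.png") for n in("top","scene")};v={n:im[n].copy() for n in im}
for k in T:
    z=T[k][2];p0=ray("top",T[k][3],z)
    H={"top":blob(im["top"],T[k][3],85),"scene":blob(im["scene"],T[k][4],85)}
    for c in(["top"],["scene"],["top","scene"]):
        p,f=fit(k,[(n,H[n]) for n in c],p0);print(k,"+".join(c),np.round(p[:2],4),round(np.degrees(p[2]),1),round(f,1))
    for n in v:
        v[n]=v[n]
        T[k]
    import json;D=json.load(open("d.json")) if k!="lid_large" else {};D[k]=p.tolist();json.dump(D,open("d.json","w"))
def crop(n,x,y,w,h,s):
    g=cv2.resize(im[n][y:y+h,x:x+w],None,fx=s,fy=s,interpolation=cv2.INTER_CUBIC)
    for k in T:
        q=cv2.convexHull(((proj(n,pts(k,D[k]))-[x,y]+.5)*s).astype(np.float32)).astype(int);cv2.polylines(g,[q],True,(0,0,255),1)
    return g
cv2.imwrite("pics/c_top.png",crop("top",210,160,240,160,3))
cv2.imwrite("pics/c_scene.png",crop("scene",200,180,200,190,3))
E
python3 m.py
```

```text
lid_large top [-0.0332 -0.0357] 169.9 288704.0
lid_large scene [ 0.6095 -0.2604] 4.1 43.6
lid_large top+scene [ 0.6094 -0.2604] 10.4 288947.4
lid_small top [-0.0435  0.005 ] 298.7 289334.7
lid_small scene [ 0.4481 -0.271 ] 16.9 204.0
lid_small top+scene [ 0.4481 -0.2711] 16.0 289614.4
lid_square top [-0.0249  0.0044] 468.0 288864.5
lid_square scene [0.4444 0.0838] 16.3 242.6Traceback (most recent call last):
  File "m.py", line 7, in <module>
    p,f=fit(k,[(n,H[n]) for n in c],p0);print(k,"+".join(c),np.round(p[:2],4),round(np.degrees(p[2]),1),round(f,1))
        ~~~^^^^^^^^^^^^^^^^^^^^^^^^^^^^
  File "h.py", line 46, in fit
    r=minimize(cost,s[0],method="Nelder-Mead",options=dict(initial_simplex=s,maxiter=150,xatol=1e-4,fatol=.1))
    res = _minimize_neldermead(fun, x0, args, callback, bounds=bounds,
                               **options)
    fsim[j] = func(sim[j])
              ~~~~^^^^^^^^
    fx = function(np.copy(x), *(wrapper_args + args))
  File "h.py", line 40, in cost
    q=cv2.convexHull(((proj(n,pts(k,p,dz))-o+.5)*S).astype(np.float32))
                       ~~~~^^^^^^^^^^^^^^^
  File "h.py", line 5, in proj
    c=calibration(n);M=c["camera_from_world"];M=np.array(M)
ValueError: time passes only in moves, steps and waits
```

```bash
python3 - <<'E'
import cv2
for n,r in(("top",(222,380,460)),("scene",(342,255,325))):
    g=cv2.cvtColor(cv2.imread(f"pics/{n}0.png"),cv2.COLOR_BGR2GRAY);print(g[r[0],r[1]:r[2]:2],g[240 if n=="top" else 330,320:345:3])
g=cv2.cvtColor(cv2.imread("pics/top0.png"),cv2.COLOR_BGR2GRAY)
print(g[280,335:392:2],g[265:295:2,240])
E
sed -i 's/^from scipy.*/&\n_c={n:calibration(n) for n in("top","scene")}\ncalibration=_c.get/' h.py
sed -i 's/T\[k\]\[3\],85/T[k][3],int(__import__("sys").argv[1])/; s/T\[k\]\[4\],85/T[k][4],int(__import__("sys").argv[1])/' m.py
```

```text
[ 89  92  89  90  88  89  90  92 102 204 210 208 208 206 209 209 195  19
  36  41  45 115 205 204 201 202 201 205 182  95  89  89  90  90  93  90
  90  88  93  93] [89 92 91 88 91 94 93 93 91]
[ 84  84  83  84  84 165 180 179 179 179 179 182 181 113 114 104  22  16
  20  17 172 186 184 182 182 183 186 179 180 182 177  83  81  82  85] [83 81 83 82 84 82 81 82 80]
[ 92  92  91  89 134 162 148 218 217 219 215 214 215 214 214 212 212 212
 212 212 215 215 147 183  89  92  90  89  89] [219 217 218 219 220 219 221 220 221 221 198  77  62  88  91]
```

```bash
python3 m.py 125
```

```text
lid_large top [ 0.6085 -0.2598] 36.5 36.1
lid_large scene [ 0.6097 -0.2606] -10.3 53.4
lid_large top+scene [ 0.6092 -0.2604] 11.1 98.8
lid_small top [ 0.4462 -0.2711] 5.4 23.8
lid_small scene [ 0.4478 -0.2712] 3.6 225.7
lid_small top+scene [ 0.4468 -0.2712] 19.5 256.6
lid_square top [0.4426 0.0856] 16.5 49.1
lid_square scene [0.445  0.0839] 17.0 252.4
lid_square top+scene [0.4435 0.0847] 16.3 318.3
lid_oblong top [0.612  0.2568] 5.4 45.3
lid_oblong scene [0.614  0.2542] 4.8 200.7
lid_oblong top+scene [0.6127 0.2562] 5.0 263.4
pot_large top [ 0.4325 -0.0994] -6.1 79.0
pot_large scene [ 0.4033 -0.0604] -64.6 493.8
pot_large top+scene [ 0.4321 -0.0996] -2.3 635.6
pot_small top [ 0.6153 -0.096 ] 6.4 96.9
pot_small scene [ 0.596  -0.0572] -1.6 385.2
pot_small top+scene [ 0.6145 -0.0962] 15.0 520.5
pot_square top [0.4528 0.2551] -18.8 91.1
pot_square scene [0.4291 0.2983] 26.0 403.4
pot_square top+scene [0.4525 0.2548] -18.7 604.0
pot_oblong top [0.636  0.0933] 8.7 117.5
pot_oblong scene [0.617  0.1423] 11.4 538.6
pot_oblong top+scene [0.6317 0.0927] 9.0 734.0
```

View pics/c_top.png

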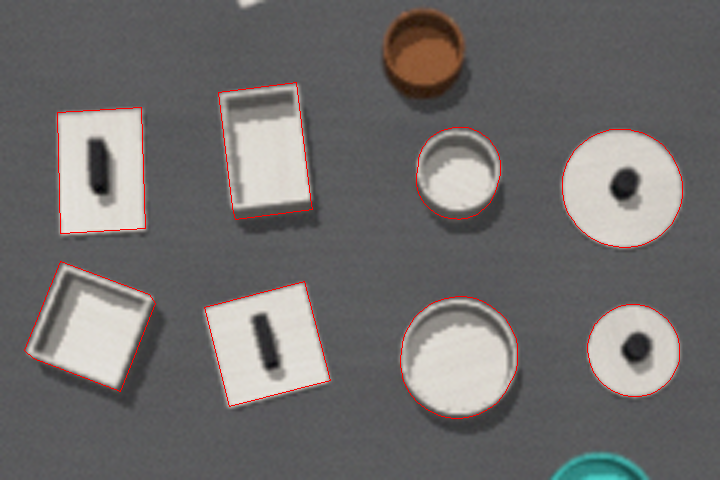

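View pics/c_scene.png

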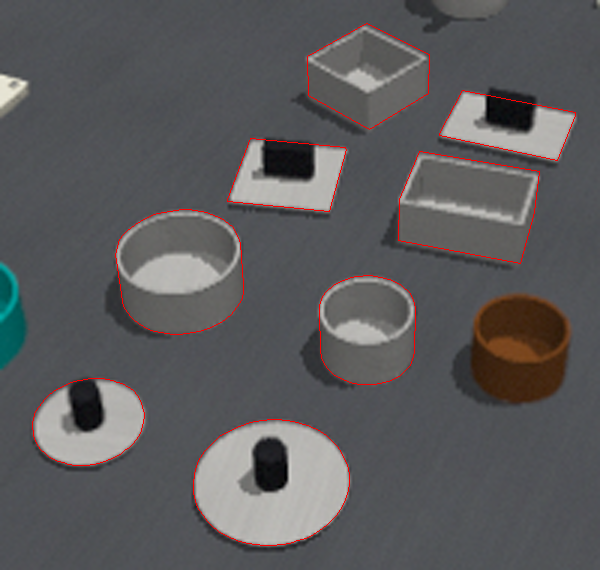

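The overlays hug all eight outlines. In the top crop, lids are oblong (101,170), square (267,345), large (622,187), small (634,350). Pots are oblong (267,150), square (90,327), small (458,173), large (459,358). Brown and turquoise are excluded. I'll refine the pots with a lower threshold in the scene view, because their walls are in shade, then move.

```bash
python3 - <<'E'
from h import *
import json
D=json.load(open("d.json"));im={n:cv2.imread(f"pics/{n}0.png") for n in("top","scene")}
for k in list(T)[4:]:
    H=[("top",blob(im["top"],T[k][3],125)),("scene",blob(cv2.medianBlur(im["scene"],3),T[k][4],97))]
    p,f=fit(k,H[1:],D[k][:2]);print(k,"scene",np.round(p[:2],4),round(np.degrees(p[2]),1),round(f,1))
    p,f=fit(k,H,D[k][:2]);print(k,"both",np.round(p[:2],4),round(np.degrees(p[2]),1),round(f,1));D[k]=p.tolist()
json.dump(D,open("d.json","w"))
for k,uv in(("jug",(155,265)),("bottle",(495,285)),("turq",(410,335))):print(k,ray("top",uv,0))
E
```

```text
pot_large scene [ 0.4306 -0.0974] 14.6 327.1
pot_large both [ 0.4315 -0.0985] 6.0 410.0
pot_small scene [ 0.6124 -0.0946] 9.1 254.5
pot_small both [ 0.6133 -0.0953] 7.2 357.4
pot_square scene [0.4537 0.2586] -18.2 271.2
pot_square both [0.4532 0.2558] -18.9 364.6
pot_oblong scene [0.6201 0.1326] 9.7 467.4
pot_oblong both [0.6316 0.0934] 9.1 652.9
jug [0.45869564 0.51476931 0.        ]
bottle [ 0.4268506  -0.49449416  0.        ]
turq [ 0.27595049 -0.24131883  0.        ]
```

Emit:
drive_tool --moves '[[0.7,[0.1,0.4,0],[0,0,0]],[0.7,[0.1,0.4,0],[0,0,0]],[0.7,[0.1,0.4,0],[0,0,0]],[0.7,[0.2,0.35,0],[0,0,0]],[0.7,[0.3,0.35,0],[0,0,0]],[0.7,[0.3,0.3,0],[0,0,0]],[0.7,[0.3,0.2,-0.1],[0,0,0]],[0.7,[0.3,0.2,-0.2],[0,0,0]],[0.7,[0.3,0.1,-0.2],[0,0,0]],[0.7,[0.16,0,-0.2],[0,0,0]]]'

```text
t: 1.35
ee_pos: [0.4484, -0.2711, 0.1465]
ee_rot: [0.0, 0.988, 0.153, 0.0]
wrist_force: [0.0, 1.1, -0.7]
gripper_width: 0.699
gripper_force: 0.0
```

Emit:
drive_tool --moves '[[0.7,[-0.013,0,-0.35],[0,0,0]],[0.7,[0,0,-0.3],[0,0,0]],[0.7,[0,0,-0.2],[0,0,0]],[0.7,[0,0,-0.13],[0,0,0]],[0.7,[0,0,-0.1],[0,0,0]],[0.0,[0,0,0],[0,0,0]],[0.0,[0,0,0],[0,0,0]],[0.0,[0,0,0],[0,0,0]],[0.0,[0,0,0],[0,0,0]],[0.0,[0,0,0],[0,0,0]]]'

```text
t: 2.6
ee_pos: [0.4458, -0.2726, 0.0185]
ee_rot: [0.001, 0.988, 0.152, 0.001]
wrist_force: [-0.5, 0.4, 7.1]
gripper_width: 0.284
gripper_force: 59.3
```

Emit:
drive_tool --moves '[[0.0,[0,0,0.15],[0,0,0]],[0.0,[0,0,0.3],[0,0,0]],[0.0,[0,0,0.35],[0,0,0]],[0.0,[0.15,0.15,0.2],[0,0,0]],[0.0,[0.28,0.28,0],[0,0,0]],[0.0,[0.3,0.3,0],[0,0,0]],[0.0,[0.3,0.3,0],[0,0,0]],[0.0,[0.25,0.28,0],[0,0,0]],[0.0,[0.11,0.15,0],[0,0,0]],[0.0,[0,0,0],[0,0,0]]]'

```text
t: 3.85
ee_pos: [0.6122, -0.096, 0.1381]
ee_rot: [0.0, 0.988, 0.153, -0.0]
wrist_force: [0.5, -0.4, -2.1]
gripper_width: 0.283
gripper_force: 59.0
```

```bash
python3 - <<'E'
from h import *
o=observe();s=cv2.resize(snapshot("scene")[150:350,230:430],None,fx=3,fy=3,interpolation=cv2.INTER_CUBIC);t=cv2.resize(snapshot("top")[160:260,290:440],None,fx=2,fy=2)
cv2.imwrite("pics/a1.png",s);print(o["t"],o["ee_pos"],o["wrist_force"],o["gripper_width"])
E
```

```text
3.85 [ 0.61217298 -0.09599895  0.13809472] [ 0.45988255 -0.40059337 -2.11662722] 0.28322821693132866
```

View pics/a1.png

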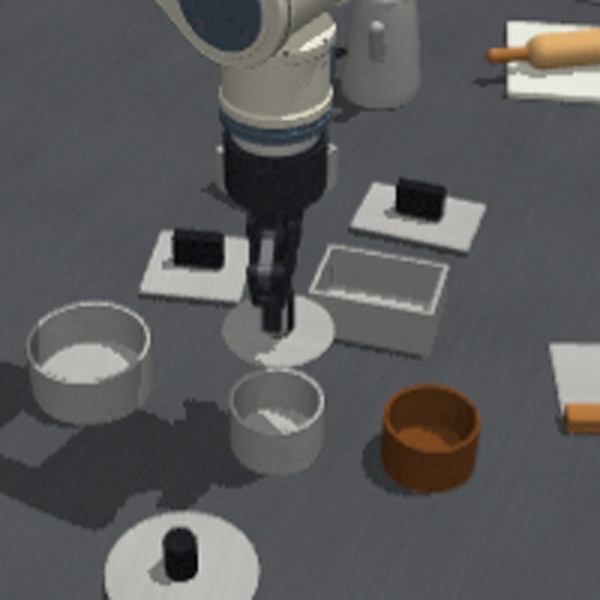

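The lid is held level, its plate centred at crop (278,331). Checking that against where the pot is.

```bash
python3 -c "
from h import *
print(ray('scene',(230+278/3-.5,150+331/3-.5),.1285), proj('scene',[[.6122,-.096,.1285]])*3-[690,450])"
```

```text
[ 0.61694462 -0.10053392  0.1285    ] [[273.49136933 324.4700194 ]]
```

Emit:
drive_tool --moves '[[0.0,[0.01,0.005,-0.15],[0,0,0]],[0.0,[0,0,-0.15],[0,0,0]],[0.0,[0,0,-0.14],[0,0,0]],[0.0,[0,0,0],[0,0,0]]]'

```text
t: 4.45
ee_pos: [0.6115, -0.0963, 0.0825]
ee_rot: [-0.001, 0.988, 0.152, -0.002]
wrist_force: [0.0, 0.9, -1.7]
gripper_width: 0.285
gripper_force: 59.0
```

```bash
python3 - <<'E'
from h import *
o=observe();im=snapshot("scene");e=o["ee_pos"]
g=cv2.resize(im[240:320,270:370],None,fx=6,fy=6,interpolation=cv2.INTER_CUBIC)
p=[e[0],e[1],0];q=cv2.convexHull(((proj("scene",pts("lid_small",p,e[2]-.0185))-[270,240]+.5)*6).astype(np.float32)).astype(int)
cv2.polylines(g,[q],True,(0,0,255),1)
cv2.imwrite("pics/a2.png",g);print(o["t"],o["ee_pos"],o["wrist_force"],o["gripper_width"])
E
```

```text
4.45 [ 0.61154562 -0.09634777  0.08248632] [ 0.0049233   0.91995792 -1.69068711] 0.2850757692136382
```

View pics/a2.png

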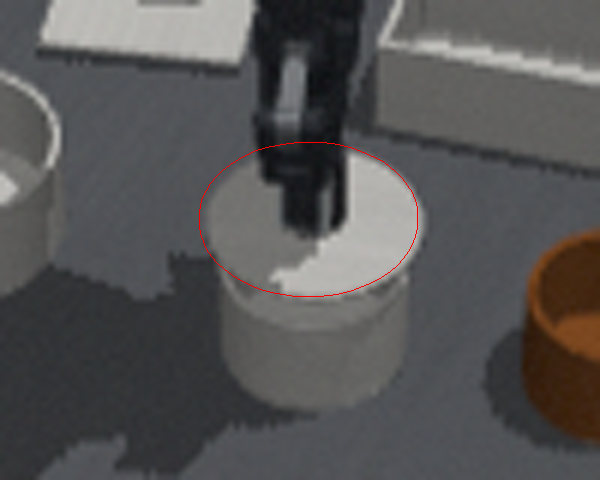

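```bash
python3 - <<'E'
from h import *
o=observe();im=snapshot("top");e=o["ee_pos"]
g=cv2.resize(im[170:260,310:430],None,fx=6,fy=6,interpolation=cv2.INTER_CUBIC)
for k,p,dz in(("lid_small",[e[0],e[1],0],e[2]-.0185),("pot_small",[.6133,-.0953,0],0)):
    q=cv2.convexHull(((proj("top",pts(k,p,dz))-[310,170]+.5)*6).astype(np.float32)).astype(int)
    cv2.polylines(g,[q],True,(0,0,255),1)
cv2.imwrite("pics/a3.png",g)
E
```

```text
(no output)
```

View pics/a3.png

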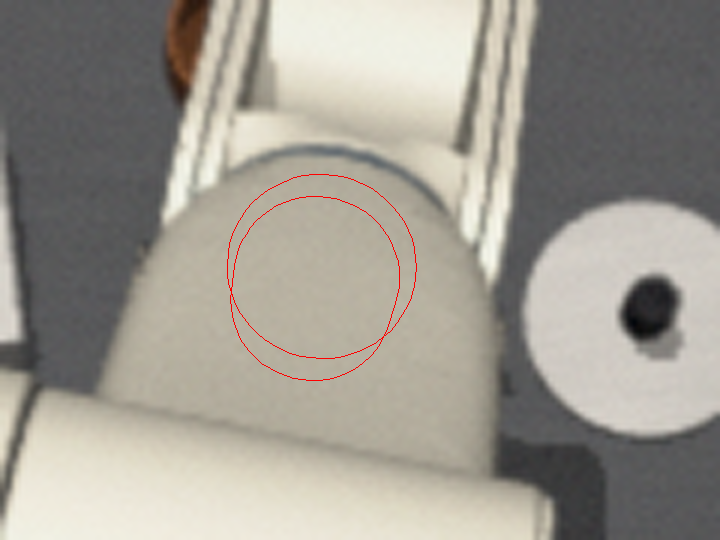

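The arm hides the lid from the top camera. In the scene view, the lid is column-centred on the pot but sits about 1.5 px low. I'll shift 2 mm away from the camera and descend, watching the force.

Emit:
drive_tool --moves '[[0.0,[0,0.02,-0.05],[0,0,0]],[0.0,[0,0,-0.04],[0,0,0]],[0.0,[0,0,-0.02],[0,0,0]],[0.0,[0,0,0],[0,0,0]]]'

```text
t: 5.05
ee_pos: [0.6131, -0.0939, 0.0716]
ee_rot: [-0.0, 0.988, 0.152, -0.0]
wrist_force: [0.3, 0.3, -0.5]
gripper_width: 0.284
gripper_force: 59.0
```

Emit:
drive_tool --moves '[[0.0,[0,0,-0.03],[0,0,0]],[0.0,[0,0,-0.02],[0,0,0]],[0.0,[0,0,0],[0,0,0]]]'

```text
t: 5.42
ee_pos: [0.613, -0.0939, 0.0654]
ee_rot: [-0.0, 0.988, 0.152, -0.0]
wrist_force: [0.6, 0.2, -2.1]
gripper_width: 0.287
gripper_force: 59.0
```

Emit:
drive_tool --moves '[[0.0,[0,0,-0.02],[0,0,0]],[0.0,[0,0,0],[0,0,0]]]'

```text
t: 5.68
ee_pos: [0.6131, -0.094, 0.0631]
ee_rot: [-0.0, 0.988, 0.152, -0.0]
wrist_force: [0.6, 0.1, -1.3]
gripper_width: 0.287
gripper_force: 59.0
```

Emit:
drive_tool --moves '[[0.0,[0,0,-0.015],[0,0,0]],[0.0,[0,0,0],[0,0,0]]]'

```text
t: 5.92
ee_pos: [0.6134, -0.094, 0.0625]
ee_rot: [0.0, 0.988, 0.152, 0.0]
wrist_force: [-2.5, 0.2, 7.6]
gripper_width: 0.285
gripper_force: 60.0
```

Contact came at z 0.0625, exactly the height for a seated plate (a plug caught on the rim would stop 6 mm higher). I'll release, rise and move to the large lid.

Emit:
drive_tool --moves '[[0.4,[0,0,0],[0,0,0]],[0.5,[0,0,0],[0,0,0]],[0.7,[0,0,0],[0,0,0]],[0.7,[0,0,0.25],[0,0,0]],[0.7,[0,0,0.4],[0,0,0]],[0.7,[0,-0.3,0.1],[0,0,0]],[0.7,[0,-0.4,0],[0,0,0]],[0.7,[-0.03,-0.4,0],[0,0,0]],[0.7,[0,-0.28,0],[0,0,0]],[0.7,[0,0,0],[0,0,0]]]'

```text
t: 7.18
ee_pos: [0.6094, -0.262, 0.1514]
ee_rot: [0.0, 0.989, 0.15, 0.0]
wrist_force: [-0.4, -0.7, -0.9]
gripper_width: 0.702
gripper_force: 0.0
```

```bash
python3 - <<'E'
from h import *
o=observe();im=snapshot("scene")
T["lid_small"]=T["lid_small"][:4]+((322,275),)
b=blob(im,(318,282),100)
for cam in("scene",):
    p,f=fit("lid_small",[(cam,b)],(.6133,-.0953),.044);print(p,f)
g=cv2.resize(im[240:320,270:370],None,fx=6,fy=6,interpolation=cv2.INTER_CUBIC)
for k,p,dz in(("lid_small",[.6133,-.0953,0],.044),("pot_small",[.6133,-.0953,0],0)):
    q=cv2.convexHull(((proj("scene",pts(k,p,dz))-[270,240]+.5)*6).astype(np.float32)).astype(int)
    cv2.polylines(g,[q],True,(0,0,255),1)
cv2.imwrite("pics/a4.png",g);print(o["ee_pos"])
E
```

```text
[ 0.61625215 -0.09457691 -0.03467866] 181.046875
[ 0.60937088 -0.26199928  0.15137656]
```

View pics/a4.png

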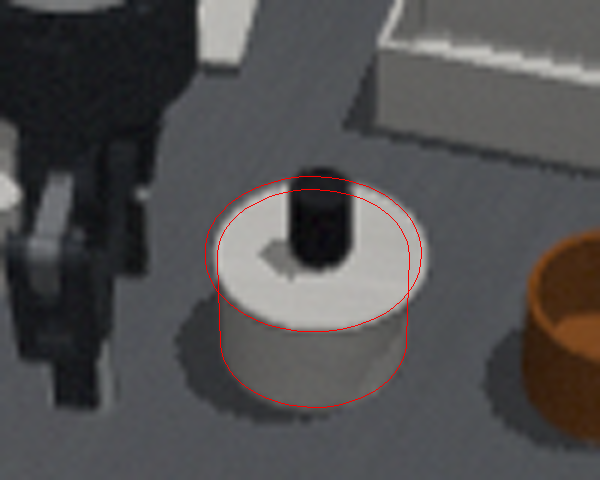

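The small lid is seated flat, about 3 mm toward +x, which is within clearance. Next I'll pick up the large lid.

Emit:
drive_tool --moves '[[0.7,[0,0.01,-0.35],[0,0,0]],[0.7,[0,0,-0.35],[0,0,0]],[0.7,[0,0,-0.2],[0,0,0]],[0.7,[0,0,-0.12],[0,0,0]],[0.7,[0,0,-0.08],[0,0,0]],[0.7,[0,0,0],[0,0,0]]]'

```text
t: 7.98
ee_pos: [0.6097, -0.258, 0.0195]
ee_rot: [-0.0, 0.988, 0.152, -0.0]
wrist_force: [-0.2, -0.6, 0.2]
gripper_width: 0.7
gripper_force: 0.0
```

Emit:
drive_tool --moves '[[0.0,[0,0,0],[0,0,0]],[0.0,[0,0,0],[0,0,0]],[0.0,[0,0,0],[0,0,0]],[0.0,[0,0,0],[0,0,0]],[0.0,[0,0,0],[0,0,0]]]'

```text
t: 8.6
ee_pos: [0.6104, -0.2587, 0.0208]
ee_rot: [0.0, 0.988, 0.152, 0.001]
wrist_force: [-0.8, 0.2, 5.9]
gripper_width: 0.283
gripper_force: 58.9
```

Emit:
drive_tool --moves '[[0.0,[0,0,0.15],[0,0,0]],[0.0,[0,0,0.3],[0,0,0]],[0.0,[0,0,0.35],[0,0,0]],[0.0,[-0.15,0.14,0.2],[0,0,0]],[0.0,[-0.28,0.25,0],[0,0,0]],[0.0,[-0.3,0.26,0],[0,0,0]],[0.0,[-0.3,0.26,0],[0,0,0]],[0.0,[-0.27,0.24,0],[0,0,0]],[0.0,[-0.19,0.18,-0.1],[0,0,0]],[0.0,[0,0,-0.1],[0,0,0]]]'

```text
t: 9.85
ee_pos: [0.4291, -0.0976, 0.116]
ee_rot: [-0.0, 0.988, 0.153, -0.0]
wrist_force: [-0.3, 0.7, -1.3]
gripper_width: 0.284
gripper_force: 59.2
```

Emit:
drive_tool --moves '[[0.0,[0,0,-0.12],[0,0,0]],[0.0,[0,0,-0.12],[0,0,0]],[0.0,[0,0,0],[0,0,0]],[0.0,[0,0,0],[0,0,0]]]'

```text
t: 10.35
ee_pos: [0.431, -0.099, 0.0865]
ee_rot: [-0.0, 0.988, 0.152, -0.0]
wrist_force: [0.5, 0.8, -1.2]
gripper_width: 0.283
gripper_force: 59.2
```

```bash
cat > chk.py <<'E'
from h import *
import sys
k,pot,name,zg=sys.argv[1],sys.argv[2],sys.argv[3],float(sys.argv[4])  # zg: TCP z at grasp
import json;D=json.load(open("d.json"));o=observe();im=snapshot("scene");e=o["ee_pos"];q=o["ee_rot"]
yaw=np.arctan2(2*q[1]*q[2],q[1]**2-q[2]**2)
c=np.round(proj("scene",[[*D[pot][:2],.06]])[0]).astype(int);x,y=c-[50,40]
g=cv2.resize(im[y:y+80,x:x+100],None,fx=6,fy=6,interpolation=cv2.INTER_CUBIC)
for kk,p,dz in((k,[e[0],e[1],yaw],e[2]-zg),(pot,D[pot],0)):
    h=cv2.convexHull(((proj("scene",pts(kk,p,dz))-[x,y]+.5)*6).astype(np.float32)).astype(int);cv2.polylines(g,[h],True,(0,0,255),1)
cv2.imwrite(f"pics/{name}.png",g);print(o["t"],np.round(e,4),np.degrees(yaw),o["wrist_force"],o["gripper_width"],D[pot])
E
python3 chk.py lid_large pot_large b1 .0195
```

```text
10.35 [ 0.431  -0.099   0.0865] 17.439783048125403 [ 0.52510257  0.79104192 -1.16304094] 0.28254380320069733 [0.43147915983981355, -0.09854664084009976, 0.10557899324984385]
```

View pics/b1.png

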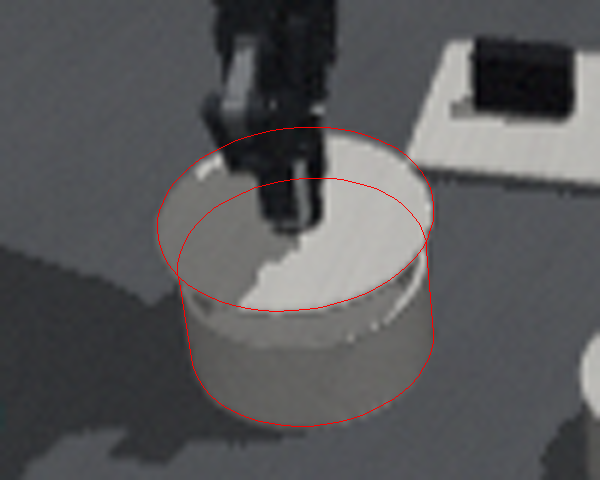

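The overlays match the held lid and the pot, and they're concentric. Lowering.

Emit:
drive_tool --moves '[[0.0,[0,0,-0.08],[0,0,0]],[0.0,[0,0,-0.06],[0,0,0]],[0.0,[0,0,-0.03],[0,0,0]],[0.0,[0,0,0],[0,0,0]],[0.0,[0,0,0],[0,0,0]]]'

```text
t: 11.02
ee_pos: [0.4309, -0.0988, 0.0664]
ee_rot: [0.0, 0.988, 0.152, 0.0]
wrist_force: [0.3, 0.6, -0.9]
gripper_width: 0.286
gripper_force: 59.2
```

Emit:
drive_tool --moves '[[0.0,[0,0,-0.025],[0,0,0]],[0.0,[0,0,0],[0,0,0]],[0.0,[0,0,0],[0,0,0]]]'

```text
t: 11.4
ee_pos: [0.4312, -0.0989, 0.0647]
ee_rot: [0.0, 0.988, 0.152, 0.001]
wrist_force: [-4.1, 0.7, 19.6]
gripper_width: 0.285
gripper_force: 61.3
```

Contact came at the seated height. I'll release and go to the square lid.

Emit:
drive_tool --moves '[[0.4,[0,0,0.01],[0,0,0]],[0.5,[0,0,0],[0,0,0]],[0.7,[0,0,0],[0,0,0]],[0.7,[0,0,0.25],[0,0,0]],[0.7,[0,0,0.4],[0,0,0]],[0.7,[0,0.3,0.1],[0,0,-0.012]],[0.7,[0.05,0.4,0],[0,0,0]],[0.7,[0.05,0.4,0],[0,0,0]],[0.7,[0,0.43,0],[0,0,0]],[0.7,[0,0,0],[0,0,0]]]'

```text
t: 12.65
ee_pos: [0.4427, 0.0876, 0.1544]
ee_rot: [-0.0, 0.989, 0.145, 0.0]
wrist_force: [-0.5, -0.8, -0.4]
gripper_width: 0.698
gripper_force: 0.0
```

Emit:
drive_tool --moves '[[0.7,[0,0,-0.25],[0,0,0]],[0.7,[0,0,-0.3],[0,0,0]],[0.7,[0,0,-0.2],[0,0,0]],[0.7,[0,0,0],[0,0,0]],[0.7,[0,0,0],[0,0,0]]]'

```text
t: 13.28
ee_pos: [0.4432, 0.0844, 0.065]
ee_rot: [0.0, 0.99, 0.142, 0.0]
wrist_force: [0.2, -1.1, 0.3]
gripper_width: 0.699
gripper_force: 0.0
```

Emit:
drive_tool --moves '[[0.7,[0,0,-0.2],[0,0,0]],[0.7,[0,0,-0.12],[0,0,0]],[0.7,[0,0,-0.06],[0,0,0]],[0.7,[0,0,0],[0,0,0]],[0.0,[0,0,0],[0,0,0]],[0.0,[0,0,0],[0,0,0]],[0.0,[0,0,0],[0,0,0]],[0.0,[0,0,0],[0,0,0]],[0.0,[0,0,0],[0,0,0]],[0.0,[0,0,0],[0,0,0]]]'

```text
t: 14.52
ee_pos: [0.4432, 0.0849, 0.0194]
ee_rot: [-0.0, 0.99, 0.142, 0.0]
wrist_force: [-1.0, -0.5, 5.8]
gripper_width: 0.177
gripper_force: 59.2
```

Emit:
drive_tool --moves '[[0.0,[0,0,0.15],[0,0,0]],[0.0,[0,0,0.3],[0,0,0]],[0.0,[0,0,0.35],[0,0,0]],[0.0,[0,0.15,0.2],[0,0,-0.05]],[0.0,[0.02,0.25,0],[0,0,-0.08]],[0.0,[0.02,0.28,0],[0,0,-0.08]],[0.0,[0.02,0.28,0],[0,0,-0.08]],[0.0,[0.02,0.25,0],[0,0,-0.06]],[0.0,[0,0.21,-0.1],[0,0,-0.04]],[0.0,[0,0,-0.1],[0,0,0]]]'

```text
t: 15.78
ee_pos: [0.4524, 0.2565, 0.1146]
ee_rot: [-0.0, 0.987, -0.161, 0.0]
wrist_force: [-0.1, -0.3, -0.9]
gripper_width: 0.176
gripper_force: 58.8
```

Emit:
drive_tool --moves '[[0.0,[0,0,-0.12],[0,0,0]],[0.0,[0,0,-0.12],[0,0,0]],[0.0,[0,0,0],[0,0,0]],[0.0,[0,0,0],[0,0,0]]]'

```text
t: 16.27
ee_pos: [0.4526, 0.2549, 0.0862]
ee_rot: [0.0, 0.987, -0.163, -0.0]
wrist_force: [0.0, -0.2, -0.9]
gripper_width: 0.177
gripper_force: 58.8
```

```bash
python3 chk.py lid_square pot_square b2 .0185
```

```text
16.275 [0.4526 0.2549 0.0862] -18.743513087479233 [ 0.03158439 -0.22094815 -0.89660187] 0.1774763418488983 [0.45317081011293187, 0.2558332063086946, -0.3290866469020801]
```

View pics/b2.png

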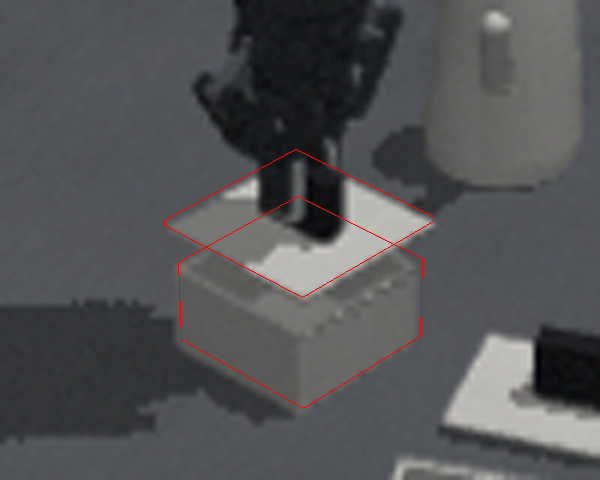

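Lid and pot line up with the overlays, corner over corner. Lowering.

Emit:
drive_tool --moves '[[0.0,[0,0,-0.08],[0,0,0]],[0.0,[0.003,0.003,-0.06],[0,0,0]],[0.0,[0,0,-0.03],[0,0,0]],[0.0,[0,0,0],[0,0,0]],[0.0,[0,0,0],[0,0,0]]]'

```text
t: 16.95
ee_pos: [0.4529, 0.2557, 0.0658]
ee_rot: [-0.0, 0.987, -0.163, 0.0]
wrist_force: [-0.7, 0.4, -2.1]
gripper_width: 0.178
gripper_force: 58.8
```

Emit:
drive_tool --moves '[[0.0,[0,0,-0.02],[0,0,0]],[0.0,[0,0,0],[0,0,0]],[0.0,[0,0,0],[0,0,0]]]'

```text
t: 17.32
ee_pos: [0.4531, 0.2558, 0.0635]
ee_rot: [-0.0, 0.987, -0.163, 0.0]
wrist_force: [0.3, -0.2, 0.0]
gripper_width: 0.179
gripper_force: 58.9
```

Emit:
drive_tool --moves '[[0.0,[0,0,-0.012],[0,0,0]],[0.0,[0,0,0],[0,0,0]],[0.0,[0,0,0],[0,0,0]]]'

```text
t: 17.7
ee_pos: [0.4531, 0.2558, 0.0634]
ee_rot: [-0.0, 0.987, -0.163, 0.0]
wrist_force: [-3.3, -1.5, 17.4]
gripper_width: 0.18
gripper_force: 61.6
```

Seated. I'll release and move to the oblong lid.

Emit:
drive_tool --moves '[[0.3,[0,0,0.01],[0,0,0]],[0.5,[0,0,0],[0,0,0]],[0.7,[0,0,0],[0,0,0]],[0.7,[0,0,0.25],[0,0,0]],[0.7,[0,0,0.4],[0,0,0]],[0.7,[0.2,0,0.1],[0,0,0.06]],[0.7,[0.35,0,0],[0,0,0.08]],[0.7,[0.4,0,0],[0,0,0.08]],[0.7,[0.3,0,0],[0,0,0.043]],[0.7,[0.08,0,0],[0,0,0]]]'

```text
t: 18.95
ee_pos: [0.614, 0.2553, 0.1525]
ee_rot: [-0.0, 0.999, 0.043, 0.0]
wrist_force: [0.2, -1.2, -0.0]
gripper_width: 0.699
gripper_force: 0.0
```

Emit:
drive_tool --moves '[[0.7,[0,0,-0.25],[0,0,0]],[0.7,[0,0,-0.3],[0,0,0]],[0.7,[0,0,-0.2],[0,0,0]],[0.7,[0,0,0],[0,0,0]],[0.7,[0,0,0],[0,0,0]]]'

```text
t: 19.58
ee_pos: [0.6124, 0.2559, 0.0639]
ee_rot: [-0.0, 0.999, 0.043, 0.0]
wrist_force: [-0.4, -1.0, 0.2]
gripper_width: 0.7
gripper_force: 0.0
```

Emit:
drive_tool --moves '[[0.7,[0,0,-0.2],[0,0,0]],[0.7,[0,0,-0.12],[0,0,0]],[0.7,[0,0,-0.05],[0,0,0]],[0.7,[0,0,0],[0,0,0]],[0.0,[0,0,0],[0,0,0]],[0.0,[0,0,0],[0,0,0]],[0.0,[0,0,0],[0,0,0]],[0.0,[0,0,0],[0,0,0]],[0.0,[0,0,0],[0,0,0]],[0.0,[0,0,0],[0,0,0]]]'

```text
t: 20.82
ee_pos: [0.6128, 0.2557, 0.0193]
ee_rot: [-0.0, 0.999, 0.043, 0.0]
wrist_force: [-0.3, 0.1, 5.4]
gripper_width: 0.177
gripper_force: 59.8
```

Emit:
drive_tool --moves '[[0.0,[0,0,0.15],[0,0,0]],[0.0,[0,0,0.3],[0,0,0]],[0.0,[0,0,0.35],[0,0,0]],[0.0,[0,-0.15,0.2],[0,0,0.02]],[0.0,[0.05,-0.25,0],[0,0,0.026]],[0.0,[0.05,-0.28,0],[0,0,0]],[0.0,[0.05,-0.27,0],[0,0,0]],[0.0,[0.01,-0.25,0],[0,0,0]],[0.0,[0,-0.155,-0.1],[0,0,0]],[0.0,[0,0,-0.1],[0,0,0]]]'

```text
t: 22.08
ee_pos: [0.6312, 0.092, 0.114]
ee_rot: [-0.0, 0.997, 0.078, -0.0]
wrist_force: [0.4, 0.3, -2.4]
gripper_width: 0.175
gripper_force: 58.8
```

Emit:
drive_tool --moves '[[0.0,[0,0,-0.12],[0,0,0]],[0.0,[0,0,-0.12],[0,0,0]],[0.0,[0,0,0],[0,0,0]],[0.0,[0,0,0],[0,0,0]]]'

```text
t: 22.58
ee_pos: [0.6317, 0.0935, 0.0858]
ee_rot: [-0.0, 0.997, 0.08, 0.0]
wrist_force: [0.1, 0.7, -2.1]
gripper_width: 0.174
gripper_force: 58.7
```

```bash
python3 chk.py lid_oblong pot_oblong b3 .0185
```

```text
22.575 [0.6317 0.0935 0.0858] 9.128918102465626 [ 0.08302665  0.65583315 -2.08439503] 0.1738673543383939 [0.6315800315292923, 0.09341494378052173, 0.15845331908728655]
```

View pics/b3.png

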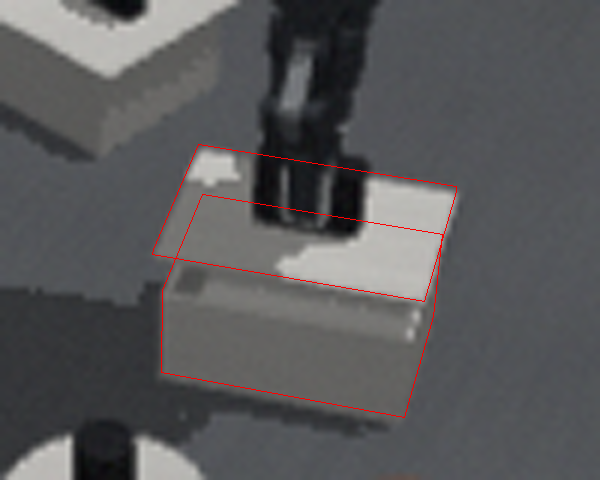

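Both outlines match, and the lid is centred and parallel to the pot. Lowering.

Emit:
drive_tool --moves '[[0.0,[0,0,-0.08],[0,0,0]],[0.0,[0,0,-0.06],[0,0,0]],[0.0,[0,0,-0.03],[0,0,0]],[0.0,[0,0,0],[0,0,0]],[0.0,[0,0,0],[0,0,0]]]'

```text
t: 23.25
ee_pos: [0.6317, 0.093, 0.0656]
ee_rot: [-0.0, 0.997, 0.079, 0.0]
wrist_force: [0.3, 0.8, -2.0]
gripper_width: 0.174
gripper_force: 58.7
```

Emit:
drive_tool --moves '[[0.0,[0,0,-0.025],[0,0,0]],[0.0,[0,0,0],[0,0,0]],[0.0,[0,0,0],[0,0,0]]]'

```text
t: 23.62
ee_pos: [0.6321, 0.0931, 0.0633]
ee_rot: [-0.0, 0.997, 0.079, 0.001]
wrist_force: [-1.5, -0.9, 5.0]
gripper_width: 0.174
gripper_force: 59.6
```

Seated on contact. I'll release and retreat to check everything with clear views.

Emit:
drive_tool --moves '[[0.3,[0,0,0.005],[0,0,0]],[0.5,[0,0,0],[0,0,0]],[0.7,[0,0,0],[0,0,0]],[0.7,[0,0,0.25],[0,0,0]],[0.7,[0,0,0.45],[0,0,0]],[0.7,[-0.1,-0.1,0.45],[0,0,0]],[0.7,[-0.25,-0.3,0.2],[0,0,0]],[0.7,[-0.3,-0.35,0],[0,0,0]],[0.7,[-0.3,-0.4,0],[0,0,0]],[0.7,[-0.3,-0.4,0],[0,0,0]]]'

```text
t: 24.88
ee_pos: [0.4804, -0.0942, 0.2253]
ee_rot: [0.0, 0.997, 0.08, 0.0]
wrist_force: [0.1, -0.2, 0.3]
gripper_width: 0.701
gripper_force: 0.0
```

Emit:
drive_tool --moves '[[0.7,[-0.3,-0.4,0],[0,0,0]],[0.7,[-0.3,-0.4,0],[0,0,0]],[0.7,[-0.3,-0.4,0],[0,0,0]],[0.7,[-0.3,-0.4,0],[0,0,0]],[0.7,[-0.2,-0.4,0],[0,0,0]],[0.7,[-0.2,-0.3,0],[0,0,0]],[0.7,[0,0,0],[0,0,0]]]'

```text
t: 25.75
ee_pos: [0.2883, -0.3711, 0.2251]
ee_rot: [0.0, 0.997, 0.077, 0.0]
wrist_force: [-0.2, 0.7, 0.1]
gripper_width: 0.705
gripper_force: 0.0
```

```bash
cat > fin.py <<'E'
from h import *
import json,sys
D=json.load(open("d.json"));im={n:snapshot(n) for n in("top","scene")};W={}
for k in list(T)[:4]:
    pot=k.replace("lid","pot");p0=D[pot]
    H=[]
    for n in im:
        c=np.round(proj(n,[[p0[0],p0[1],.053]])[0]).astype(int)
        H.append((n,blob(im[n],c,{"top":160,"scene":145}[n])))
    for hh in(H[:1],H[1:],H):
        p,f=fit(k,hh,p0[:2],.044);m=90 if "square" in k else 180
        print(k,hh[0][0],len(hh),"offset mm",np.round((p[:2]-p0[:2])*1e3,1),"yaw",round((np.degrees(p[2]-p0[2])+m/2)%m-m/2,1),round(f))
def crop(n,x,y,w,h,s):
    g=cv2.resize(im[n][y:y+h,x:x+w],None,fx=s,fy=s,interpolation=cv2.INTER_CUBIC)
    for k in T:
        p=D[k.replace("lid","pot")]
        q=cv2.convexHull(((proj(n,pts(k,p,.044 if "lid" in k else 0))-[x,y]+.5)*s).astype(np.float32)).astype(int);cv2.polylines(g,[q],True,(0,0,255),1)
    return g
g=np.hstack([crop("scene",230,170,190,150,2),crop("top",210,170,200,150,2)])
cv2.imwrite(f"pics/{sys.argv[1]}.png",g)
print(observe()["t"],observe()["ee_pos"])
E
python3 fin.py f1
```

```text
lid_large top 1 offset mm [-2.2 -0.1] yaw 3.8 41
lid_large scene 1 offset mm [-0.7 -1.6] yaw 7.4 251
lid_large top 2 offset mm [-1.8 -0.4] yaw 3.8 303
lid_small top 1 offset mm [1.2 2.3] yaw -5.6 38
lid_small scene 1 offset mm [2.5 1.3] yaw -4.4 237
lid_small top 2 offset mm [1.6 1.7] yaw 2.7 281
lid_square top 1 offset mm [-0.8  0.1] yaw -0.3 35
lid_square scene 1 offset mm [ 1.5 -2.1] yaw -0.0 237
lid_square top 2 offset mm [-0.3 -0.3] yaw 0.0 281
lid_oblong top 1 offset mm [-0.8  0.3] yaw -0.0 40
lid_oblong scene 1 offset mm [ 1.  -1.6] yaw 0.2 292
lid_oblong top 2 offset mm [-0.  -0.1] yaw -0.0 348
25.85 [ 0.28927819 -0.36885876  0.22489935]
```

View pics/f1.png

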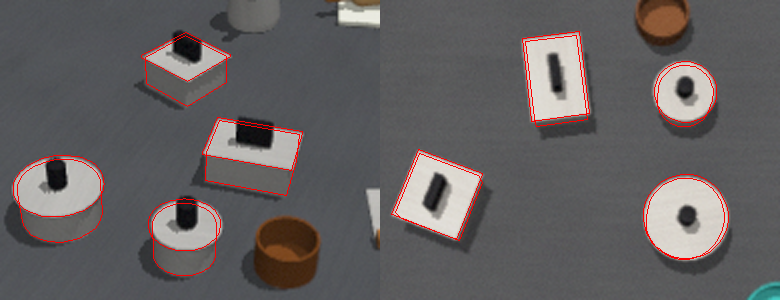

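All four lids sit flat on the pots: in the left half at (187,55), (255,130), (58,172) and (187,222). They're within about 2.5 mm and 0.5° of the pots, and nothing else has moved. Handing in.

```bash
python3 -c "
from plant import *
print(sign_off())"
```

```text
the job is handed in; nothing more can be done
None
```

All four containers are closed with their matching lids, seated flat and centred to about 2.5 mm by the final camera check; the containers, jug and bottle were left in place, and the job is handed in at about 26 s.

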